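# Zero the coffee grinder by feel

## Robot

A 6-joint arm with a two-finger parallel gripper is mounted at the origin on a cart in front of the work surface, level with it; the furniture and walls round the work are solid. World frame = base frame: x ahead of the robot, y to its left, z up, the work surface at z = 0. Lengths are in mm, angles in degrees, forces in N, time in s.
With the tool pointing down it reaches from about 350 to 850 mm from the base axis. Payload 8.1 kg.
Tool frame: the origin (TCP) lies on the centre line of the jaws, within the pads' length; the fingertips stand 8 mm ahead of it and the grasp point (between the pads) lies 11 mm behind it; x points along the fingers, z is the direction in which the jaws open and shut, and the axes are right-handed (so a half turn about x gives the same grasp; the last joint's range is limited). The gripper opens to 85 mm and grips with 20 to 120 N. Pads are 22 mm wide; open, the fingers measure 114 mm over their backs; the gripper's body (76 mm by 85 mm) begins 54 mm behind the grasp point. The pads swing forward as they close: fully open they stand 13 mm farther back than shut.
Start: joints at [60.768, 7.471, 85.268, -0, 87.261, -4.893], TCP at [247.263, 546.687, 239.292] pointing down, gripper open.
Joint ranges: [-169.43, 169.43], [-51.17, 129.36], [1.28, 143.12], [-76.62, 256.62], [0, 156.53], [-152.29, 152.29]. Speed limits (degrees/s): [136.94, 136.94, 159.86, 180, 180, 180].

## Interface

Orientations are given as [roll, pitch, yaw] about the fixed x, y, z axes, in that order (R = Rz(yaw) Ry(pitch) Rx(roll)).
In Python, from bench import r, vision, order gives the robot as it stands. The module is installed in compiled form; this text tells all that it offers.
- The arm moves only by the shell command python3 -m jog 'ROWS' [FORCE]. ROWS is JSON, a list of rows, each a list of 3 entries, a list of its own where there are three numbers: the shift along the world's x, y, z in m, then the turn, a rotation vector about the world's x, y, z in rad, then the opening, from -1 (shut) to 1 (fully open). A call has 1 to 5 rows; each row is the pose to reach, as a shift and turn from the pose commanded when the call began; what a row does not reach only later rows make up. A row lasts 1/12 s, in which the tool goes at most 41.7 mm and 7.16 degrees, less where a joint would pass 70% of its speed; a pose out of reach is approached as far as the arm can. A call with a gripper value outside its range is refused whole. The fingers move at their own pace and stop on an object; FORCE is the grip in N (left out, the last holds). Time passes only in rows, so rows that repeat a pose let the fingers close. It gives the time, the measured TCP pose, the force and the opening at its end, in the units of the state.
- r.sense(): the state, without advancing time (a new reading comes with each control period).
- vision.snapshot(name): name is "side" or "top" or "wrist"; returns the picture (400x640x3 uint8, red, green, blue); there is no depth.
- vision.camera_model(name): a dict with "fov_y" (degrees; the focal length in pixels is half the picture's height over the tangent of half this angle, whatever the lens; pixels are square), "cx", "cy" (the principal point, pixels), "world_to_cam" (4x4, takes a point from world to camera coordinates). Camera axes: x right, y down, z forward; pixel columns grow to the right and rows downward; lengths in mm; the calibration is good to about 2 mm. A picture is of the moment at which its call begins: read the wrist's pose just before it. camera_model takes no time and is no camera call; for the wrist camera it gives the pose at the moment of the call.
- order.hand_in(): hands the job in, once; it reports no verdict.
The state is a dict: "time": time; "joint_pos": joint angles; "qd": joint speeds; "joint_efforts": joint torques, N m; "tool_pos": TCP position; "tcp_rot": TCP orientation; "ft_force": force on the tool from outside, world axes, zero at the start; "wrist_torque": the same for the moment, N m; "finger_gap": finger opening in mm.
Only numpy, scipy, OpenCV 4.12 (cv2) and the standard library are available. Lean on these libraries where they do the work, as an engineer would, in place of code of your own. Each camera call takes 0.05 s, during which the arm holds its last target.

## Task

The grinder has been cleaned and needs its zero point back. Push the lever of the wide silver collar anticlockwise (seen from above) until it rests against its steel stop post; then, with the collar staying there, turn only the small black fine knob in the collar's centre clockwise until you feel the burrs touch, nip it up about ten degrees more, and let go. Do not force the burrs together, do not drag the collar off its stop, and leave the other things on the counter where they are.

Things in the scene. Friction and masses are not known exactly. Their poses are not given: they have to be found in the camera images.
- grinder: Compact grey coffee grinder, fixed, dark base 205 x 132 mm. Origin on the counter straight under the vertical axis of collar and knob; +x from the front (spout) to the motor column, z up. Head: 63 mm radius, flat dark flange with white scale at z = 178 mm. Column: 45 to 126 mm behind the axis, top 168 mm; bean funnel on it from 67 mm behind the axis, top 196 mm.
- knob_centre (a point): Middle of the fine knob's top face, on the axis, z = 232 mm; fixed to the grinder, so it does not show the knob's angle. The knob: black fluted cylinder, 31 mm in diameter, 29 mm high, no pointer, gripped from above at any angle with the fingertips a few mm clear of the collar. It turns in place; clockwise from above brings the burrs together. It stays where it is let go.
- knob_foot (a point): Foot of the fine knob on the axis, z = 203 mm, level with the collar's top. Feel of the knob: turned clockwise it is free (0.03 N m) for an unknown 0.25 to 1.25 rad, until the burrs touch; there it jumps to 0.30 N m while turning (about 0.15 N m is still felt when held at rest), then climbs 0.6 N m per rad for at most 0.45 rad. All this torque goes into the collar, so too much drags it.
- collar (a joint): Angle (rad) of the silver coarse collar about the same axis: 0 with its lever on the stop post, growing clockwise seen from above, at most 1.3. Starts at 0.5 to 0.95. 80 mm in diameter, z = 179 to 197 mm, with a 60 mm step up to 203 mm under the knob. Held by friction only: 0.46 N m turns it (7 N at the lever); it carries the knob round with it. The stop is solid.
- lever_tip (a point): Middle of the top of the black cap on the collar's steel lever: 69 mm from the axis, z = 196 mm, moves with the collar. Cap: 17 mm in diameter, z = 179 to 196 mm. The lever bar from collar to cap is 12 mm wide, z = 180 to 196 mm. At collar 0 the lever points 225 degrees anticlockwise from the grinder's +x (to its front, on the robot's right).
- stop_post (a point): Top of the steel stop post, 8 mm in diameter, z = 178 to 197 mm, fixed in the flange 51 mm from the axis, just anticlockwise of the lever's end position.
- lower_burr_top (a point): Centre of the lower burr's top face, inside the head, out of sight. Still until the burrs touch, then pressed straight down on its springs, 4 mm per rad of further turning (0.7 mm for ten degrees): less than the noise of a reading.
- dosing_cup: Loose steel dosing cup, 58 mm in diameter, 50 mm high, on the grinder's base under the spout; origin at the centre of its underside.
- pudding_1: Loose dessert cup, 78 mm wide, 79 mm high, on a wooden coaster left of the grinder.
- tamper: Loose coffee tamper, 58 mm in diameter, 94 mm high, standing on the wooden board on the right.
- canister: Loose ribbed grey canister with lid, 102 mm wide, 150 mm high, on the left.
- scale: Loose flat black brewing scale, 130 x 105 x 21 mm, on the right.
- brush: Loose cleaning brush, 160 mm long, lying on the counter on the left.

How it is judged:
By the outcome, as a careful person would: the job done as asked, in the order asked, and still so for the second after the job is handed in, with the robot touching nothing.
It also fails if it takes over 69 s, if anything falls off the work surface, if the arm or the gripper's body presses on something with over 40 N, if the wrist force passes 120 N, or if a joint passes its speed limit or range.

## Working session

There is one attempt and no reset: what is moved stays moved. The work goes in short steps, Python scripts to look and compute and a shell command to move; the robot and the scene stay as the last step left them, time stands still between calls to the robot, and variables do not carry over. Pictures are saved under pics/ and viewed, and the job is handed in when it is done.

```bash
mkdir -p pics; python3 - <<'E'
from bench import r, vision
import cv2
s=r.sense(); print(s)
for n in ("side","top","wrist"):
    m=vision.camera_model(n); print(n,m)
    cv2.imwrite(f"pics/a_{n}.png",vision.snapshot(n)[:,:,::-1])
E
```

```text
{'time': 0.0, 'joint_pos': array([ 6.07674133e+01,  7.51537937e+00,  8.53282134e+01, -1.89869825e-03,
        8.72614544e+01, -4.89356556e+00]), 'qd': array([ 0.03692527, -0.09621179, -0.00359593,  0.00975546,  0.06130653,
        0.01363246]), 'joint_efforts': array([ 1.51939485e-04, -5.69410086e+01, -5.00547802e+01, -1.43525563e-04,
        1.50642759e-02, -1.50297575e-05]), 'tool_pos': array([247.01812112, 546.21456277, 238.25180337]), 'tcp_rot': array([ 176.14065285,   89.89493573, -118.19827583]), 'ft_force': array([ 0.17961364,  0.48115344, -0.3216604 ]), 'wrist_torque': array([-0.03014016, -0.0376029 ,  0.03417293]), 'finger_gap': 85.39954713934938}
side {'fov_y': 54.19454442492695, 'cx': 323.2082594610851, 'cy': 199.80164723776517, 'world_to_cam': array([[ 9.39218689e-01, -3.43263953e-01, -6.17346653e-03,
        -4.93646734e+02],
       [-1.60573030e-01, -4.23314720e-01, -8.91639473e-01,
         1.82962458e+02],
       [ 3.03454371e-01,  8.38435750e-01, -4.52704030e-01,
         1.25698451e+03],
       [ 0.00000000e+00,  0.00000000e+00,  0.00000000e+00,
         1.00000000e
[... 192 characters left out ...]
,
       [-9.87131136e-01, -3.14779363e-02, -1.56784119e-01,
         5.20158834e+02],
       [ 1.57209382e-01, -1.15075410e-02, -9.87498246e-01,
         1.49111964e+03],
       [ 0.00000000e+00,  0.00000000e+00,  0.00000000e+00,
         1.00000000e+00]])}
wrist {'fov_y': 60.690259852687, 'cx': 321.8970437003515, 'cy': 199.61293027828341, 'world_to_cam': array([[ 4.12905644e-01,  9.10771601e-01, -2.00491854e-03,
        -5.98727816e+02],
       [ 8.72333993e-01, -3.94844945e-01,  2.88324252e-01,
        -3.76299356e+01],
       [ 2.61805908e-01, -1.20799669e-01, -9.57530734e-01,
         3.79053775e+02],
       [ 0.00000000e+00,  0.00000000e+00,  0.00000000e+00,
         1.00000000e+00]])}
```

View pics/a_side.png

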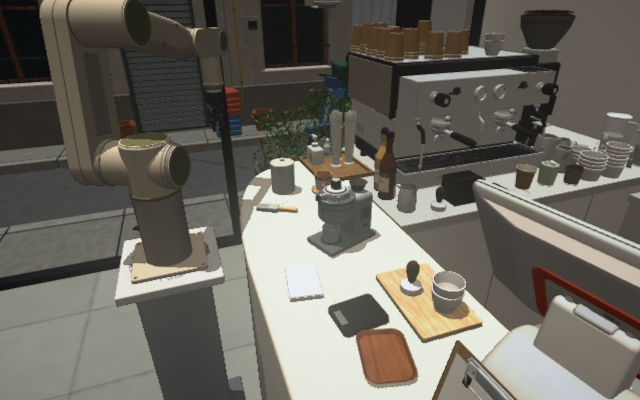

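View pics/a_top.png

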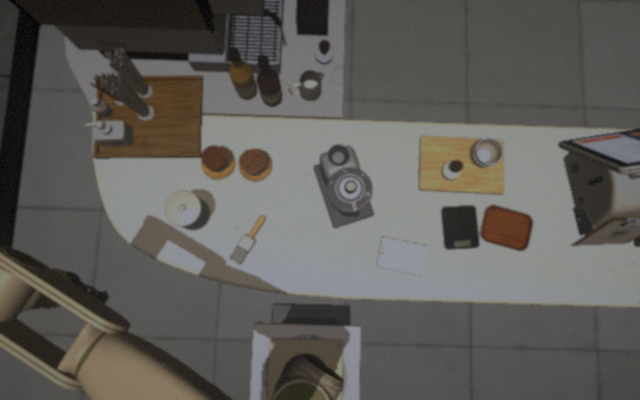

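View pics/a_wrist.png

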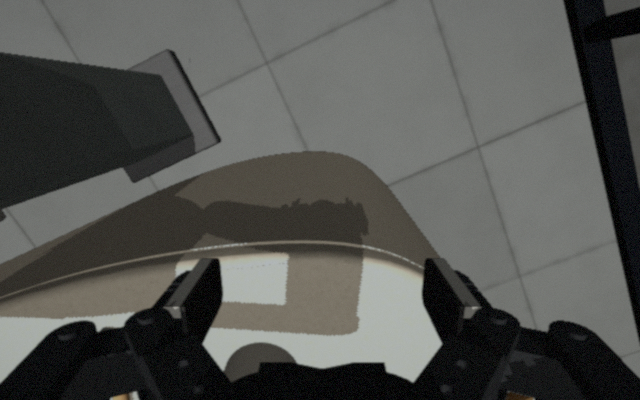

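```bash
python3 - <<'E'
import cv2
a=cv2.imread("pics/a_top.png")[150:300,220:420]
cv2.imwrite("pics/a_topc.png",cv2.resize(a,None,fx=4,fy=4,interpolation=cv2.INTER_CUBIC))
a=cv2.imread("pics/a_side.png")[100:250,220:420]
cv2.imwrite("pics/a_sidec.png",cv2.resize(a,None,fx=4,fy=4,interpolation=cv2.INTER_CUBIC))
E
```

```text
(no output)
```

View pics/a_topc.png

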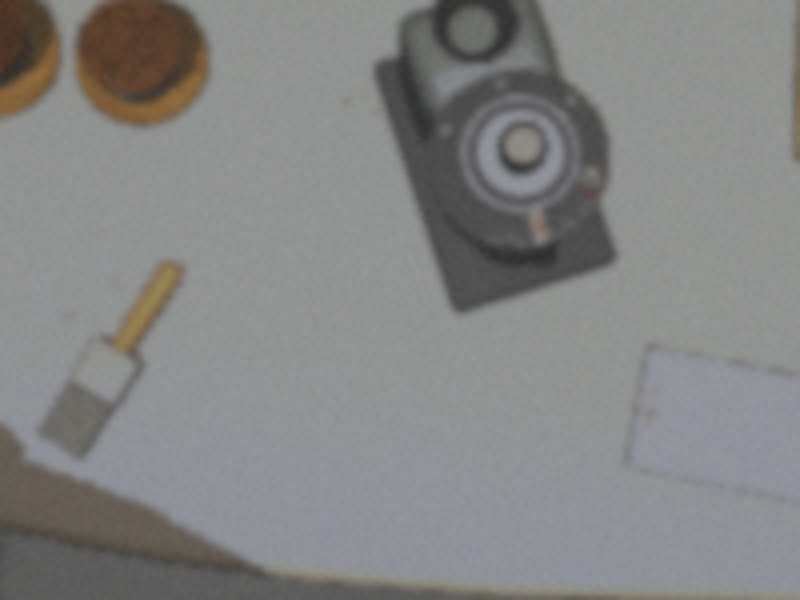

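View pics/a_sidec.png

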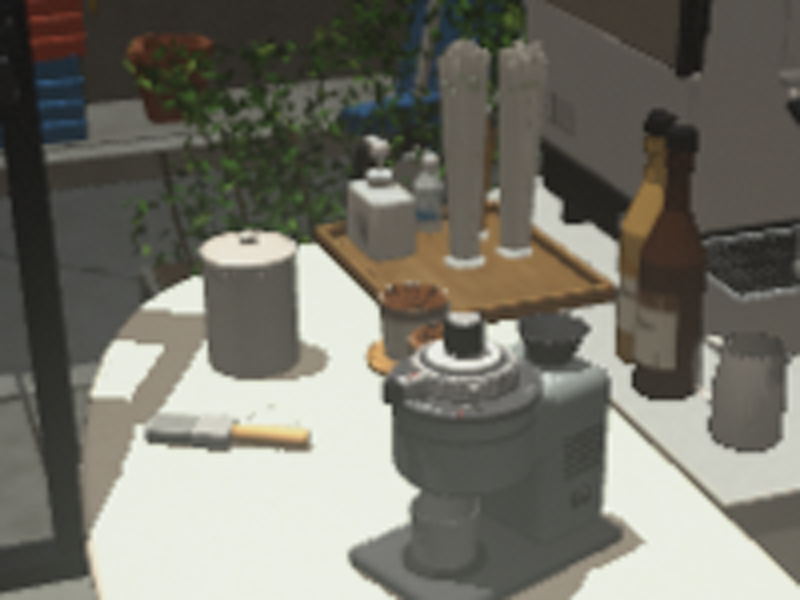

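The top view shows the knob top at about px (350.7,186.2) and the base corners at crop (460,311), (617,256) and (378,62). In the side view the knob top is at about (335.7,180.5).

```bash
cat > h.py <<'E'
import numpy as np
from bench import r, vision
def ray(m,u,v):
    f=200/np.tan(np.radians(m["fov_y"]/2)); W=m["world_to_cam"]; R=W[:3,:3]; t=W[:3,3]
    d=R.T@np.array([(u-m["cx"])/f,(v-m["cy"])/f,1]); return -R.T@t,d
def atz(m,u,v,z):
    c,d=ray(m,u,v); return c+d*(z-c[2])/d[2]
def proj(m,p):
    f=200/np.tan(np.radians(m["fov_y"]/2)); W=m["world_to_cam"]; q=W[:3,:3]@np.array(p)+W[:3,3]
    return np.array([m["cx"]+f*q[0]/q[2],m["cy"]+f*q[1]/q[2]])
def st():
    s=r.sense(); print(round(s['time'],2),'pos',s['tool_pos'].round(1),'rot',s['tcp_rot'].round(1),'F',s['ft_force'].round(1),'T',s['wrist_torque'].round(2),'gap',round(s['finger_gap'],1),'q',s['joint_pos'].round(1)); return s
E
python3 - <<'E'
from h import *
m=vision.camera_model("top"); 
print(atz(m,350.7,186.2,232))
print(atz(vision.camera_model("side"),335.7,180.5,232))
for u,v in((460,311),(617,256),(378,62)): print(atz(m,220+u/4,150+v/4,12))
E
```

```text
[ 526.89348468 -108.13174278  232.        ]
[ 526.67671111 -114.40400257  232.        ]
[438.22041217 -76.1249551   12.        ]
[ 483.97420279 -194.65094042   12.        ]
[629.16434472  -7.62612187  12.        ]
```

```bash
python3 - <<'E'
from h import *
from scipy.spatial.transform import Rotation as Ro
s=st(); R=Ro.from_euler('xyz',s['tcp_rot'],degrees=True).as_matrix(); print(R.round(3))
m=vision.camera_model("wrist"); W=m["world_to_cam"]; c=-W[:3,:3].T@W[:3,3]
print('cam tool', R.T@(c-s['tool_pos']), 'fwd', R.T@W[2,:3], 'world off', c-s['tool_pos'])
t=vision.camera_model("top"); print(atz(t,220+540/4,150+225/4,196),atz(t,220+590/4,150+175/4,196))
E
```

```text
0.15 pos [247.1 546.3 238.5] rot [ 174.7   89.9 -119.6] F [ 0.4 -0.5 -0.4] T [-0.01  0.01  0.01] gap 85.3 q [60.8  7.5 85.3  0.  87.3 -4.9]
[[-0.001 -0.911  0.412]
 [-0.001  0.412  0.911]
 [-1.     0.    -0.001]]
cam tool [-134.24846213   72.69999017   -0.19928409] fwd [ 9.57489064e-01 -2.88469001e-01 -5.72089547e-04] world off [-66.22575881  29.94762866 134.25820748]
[ 479.14651598 -123.00336319  196.        ] [ 514.32310484 -156.08629239  196.        ]
```

```bash
python3 -m jog '[[[0,0,0.04],[0,0,0],-1],[[0,0,0.08],[0,0,0],-1],[[0.01,-0.03,0.11],[0,0,0],-1],[[0.03,-0.07,0.14],[0,0,0],-1],[[0.045,-0.11,0.14],[0,0,0],-1]]' 30
python3 -m jog '[[[0.015,-0.037,0],[0,0,0],-1],[[0.03,-0.074,0],[0,0,0],-1],[[0.045,-0.111,0],[0,0,0],-1],[[0.06,-0.148,0],[0,0,0],-1],[[0.075,-0.185,0],[0,0,0],-1]]'
python3 -m jog '[[[0.015,-0.037,0],[0,0,0],-1],[[0.03,-0.074,0],[0,0,0],-1],[[0.045,-0.111,0],[0,0,0],-1],[[0.06,-0.148,0],[0,0,0],-1],[[0.075,-0.185,0],[0,0,0],-1]]'
python3 -m jog '[[[0.015,-0.037,0],[0,0,0],-1],[[0.03,-0.074,0],[0,0,0],-1],[[0.045,-0.111,0],[0,0,0],-1],[[0.06,-0.148,0],[0,0,0],-1],[[0.075,-0.177,0],[0,0,0],-1]]'
python3 - <<'E'
from h import *
st()
E
```

```text
time: 0.57
tool_pos: [287.9, 449.5, 382.1]
tcp_rot: [-12.3, 89.6, 53.5]
ft_force: [1.2, 0.4, 0.6]
finger_gap: 25.7
time: 0.98
tool_pos: [362.5, 262.0, 377.2]
tcp_rot: [-153.6, 90.0, -87.9]
ft_force: [0.8, -0.6, -0.1]
finger_gap: -0.3
time: 1.4
tool_pos: [437.5, 76.9, 377.4]
tcp_rot: [-52.7, 90.0, 12.9]
ft_force: [0.8, 0.9, 0.1]
finger_gap: 0.2
time: 1.82
tool_pos: [512.5, -101.1, 377.0]
tcp_rot: [153.8, 90.0, -140.6]
ft_force: [-0.0, 0.1, 0.6]
finger_gap: 0.3
1.82 pos [ 512.5 -101.1  377. ] rot [ 153.8   90.  -140.6] F [-0.   0.1  0.6] T [-0.05 -0.03  0.01] gap 0.3 q [-16.8  -5.4  84.1  -0.  101.3 -82.3]
```

```bash
python3 - <<'E'
from h import *
import cv2,pickle
r.sense(); m=vision.camera_model("wrist"); im=vision.snapshot("wrist")
pickle.dump(m,open("w1.pkl","wb"))
cv2.imwrite("pics/w1.png",im[:,:,::-1])
a=im[50:350,170:570,::-1]; cv2.imwrite("pics/w1c.png",cv2.resize(a,None,fx=2,fy=2,interpolation=cv2.INTER_CUBIC))
E
```

```text
(no output)
```

View pics/w1c.png

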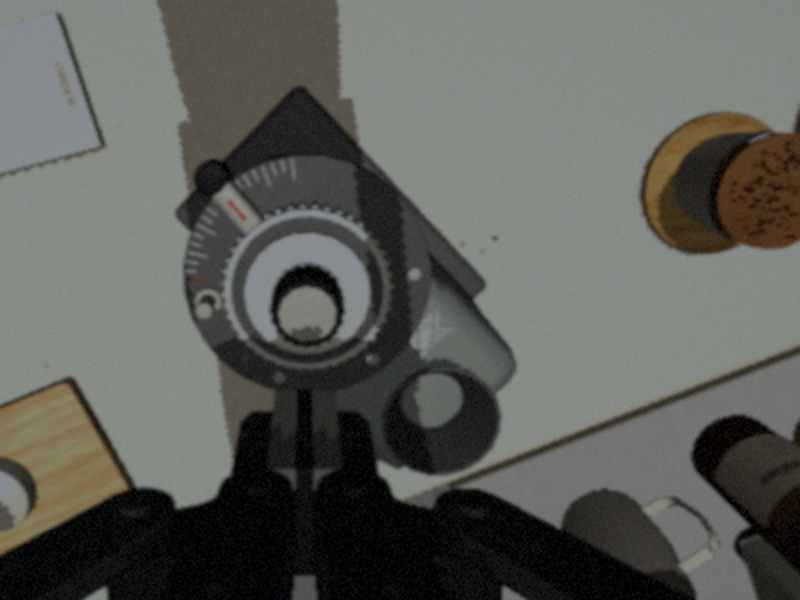

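The wrist crop shows the lever cap at about px (276,137), the knob top at (323.5,206.5) and the stop post at about (272,204). The funnel is at (388,255).

```bash
python3 - <<'E'
from h import *
import pickle
m=pickle.load(open("w1.pkl","rb"))
k=atz(m,323.5,206.5,232); c=atz(m,276,137,196); p=atz(m,272,205.5,197)
f=atz(m,170+438/2,50+415/2,196)
cc=np.array([526.8,-111,0])
print(k,c,p,f)
for a in (k,np.r_[526.8,-111,0]):
  for q in (c,p,f): d=(q-a)[:2]; print(np.hypot(*d).round(1),np.degrees(np.arctan2(d[1],d[0])).round(1)%360)
import numpy as np
# flange ellipse centre check
print(atz(m,170+307/2,50+271/2,178))
for A in ((524,-110),(527,-111),(524,-113)):
  print(A,proj(m,[*A,232]),proj(m,[*A,178]),proj(vision.camera_model("top"),[*A,232]),proj(vision.camera_model("side"),[*A,232]))
E
```

```text
[ 528.93699382 -107.53007095  232.        ] [ 460.86765753 -124.16738025  196.        ] [ 517.77566893 -156.94871571  197.        ] [616.67763161 -74.13925841 196.        ]
70.1 193.7
50.7 257.3
93.9 20.8
67.2 191.3
46.8 258.9
97.1 22.3
[ 524.68899792 -105.38787025  178.        ]
(524, -110) [318.4908535  202.64033415] [319.0480731  186.73385239] [351.38438047 187.30270063] [334.37931921 180.08554421]
(527, -111) [318.88842214 206.13767882] [319.38460724 189.74893341] [351.78826079 186.19482299] [335.39238617 180.0679771 ]
(524, -113) [315.30937965 204.02394652] [316.34347924 187.92645696] [352.52205892 187.33884455] [334.73338544 180.45291395]
```

```bash
cat >> h.py <<'E'
AX=np.array([528.5,-108.3])
def tp(phi,d,rad=69):
    p=np.radians(phi); u=np.array([np.cos(p),np.sin(p)]); t=np.array([-u[1],u[0]])
    return AX+rad*u-d*t
def jaw(s):
    from scipy.spatial.transform import Rotation as Ro
    R=Ro.from_euler('xyz',s['tcp_rot'],degrees=True).as_matrix(); return np.degrees(np.arctan2(R[1,2],R[0,2]))
E
python3 - <<'E'
from h import *
s=st(); print('jaw az',jaw(s))
for phi,d in ((193.7,34),(193.7,20)): print(phi,d,tp(phi,d), tp(phi,d)-s['tool_pos'][:2])
E
```

```text
1.87 pos [ 514.  -105.1  375.6] rot [ 173.2   89.8 -121.4] F [-5.2 -2.6 -1.7] T [-0.05  0.11  0.01] gap -0.0 q [-17.1  -5.   83.9  -0.2 101.2 -82.5]
jaw az 65.41832168584018
193.7 34 [453.41061375 -91.609162  ] [-60.55136578  13.50121736]
193.7 20 [ 456.7263478  -105.21084968] [-57.23563173  -0.10047032]
```

```bash
python3 -m jog '[[[-0.02,0.01,0],[0,0,-0.12],-1],[[-0.04,0.019,0],[0,0,-0.24],-1],[[-0.064,0.019,0],[0,0,-0.36],-1],[[-0.064,0.019,-0.02],[0,0,-0.48],-1],[[-0.064,0.019,-0.05],[0,0,-0.6],-1]]'
python3 -m jog '[[[0,0,-0.02],[0,0,-0.12],-1],[[0,0,-0.04],[0,0,-0.24],-1],[[0,0,-0.06],[0,0,-0.304],-1],[[0,0,-0.07],[0,0,-0.304],-1],[[0,0,-0.07],[0,0,-0.304],-1]]'
python3 - <<'E'
from h import *
s=st(); print('jaw az',jaw(s))
import cv2,pickle
r.sense(); m=vision.camera_model("wrist"); im=vision.snapshot("wrist")
pickle.dump(m,open("w2.pkl","wb"))
cv2.imwrite("pics/w2.png",im[:,:,::-1])
s=st(); print('jaw az',jaw(s))
E
```

```text
time: 2.28
tool_pos: [449.2, -79.5, 330.5]
tcp_rot: [-47.4, 89.6, -16.5]
ft_force: [0.9, 0.3, 0.2]
finger_gap: 0.0
time: 2.7
tool_pos: [446.9, -78.7, 254.5]
tcp_rot: [149.7, 89.7, 163.7]
ft_force: [-0.3, 0.8, -0.3]
finger_gap: -0.2
2.7 pos [446.9 -78.7 254.5] rot [149.7  89.7 163.7] F [-0.3  0.8 -0.3] T [-0.02  0.    0.  ] gap -0.2 q [-16.5 -15.8 105.9  -0.   90.3 -30.5]
jaw az 14.007660566326134
2.75 pos [447.7 -78.9 256.4] rot [147.9  89.9 161.9] F [-0.8 -0.2 -0.2] T [ 0.02  0.01 -0.05] gap -0.1 q [-16.5 -15.9 105.7   0.   90.3 -30.5]
jaw az 14.023950095216632
```

View pics/w2.png

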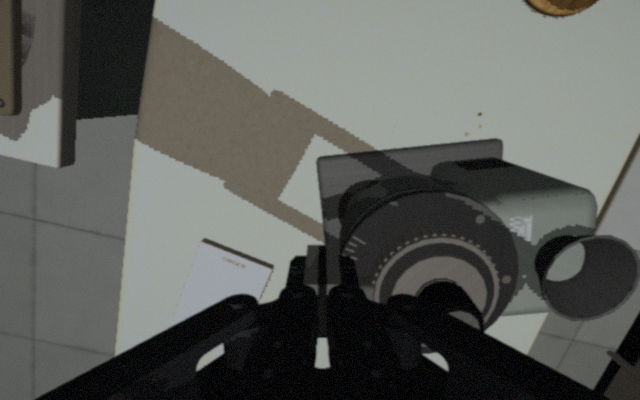

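```bash
python3 - <<'E'
from h import *
for d in (30,20): print(tp(193.7,d)-[447.4,-78.8])
# refine axis with this view: knob foot/top
m=__import__('pickle').load(open("w2.pkl","rb"))
print(proj(m,[*AX,232]),proj(m,[*AX,178]))
E
python3 -m jog '[[[0.007,-0.016,-0.03],[0,0,0],-1],[[0.007,-0.016,-0.05],[0,0,0],-1],[[0.007,-0.016,-0.062],[0,0,0],-1],[[0.007,-0.016,-0.062],[0,0,0],-1]]'
python3 -c "
from h import *
st()"
```

```text
[  6.95796634 -16.69535848]
[  9.3263478  -26.41084968]
[454.74766872 330.93437385] [425.95832947 279.88079402]
time: 3.08
tool_pos: [454.4, -94.8, 193.6]
tcp_rot: [145.6, 89.8, 159.6]
ft_force: [-0.4, 0.5, 0.6]
finger_gap: -0.2
3.08 pos [454.4 -94.8 193.6] rot [145.6  89.8 159.6] F [-0.4  0.5  0.6] T [0.01 0.   0.01] gap -0.2 q [-18.1 -12.4 109.4   0.   83.2 -32.1]
```

```bash
python3 - <<'E'
from h import *
for p in (193.7,199,204,209,214,219,224,229,234,238,241,243,245,246,248): print(p,tp(p,20).round(1),'rot',np.radians(p-193.7).round(3))
E
python3 -m jog '[[[0.001,-0.005,0],[0,0,0],-1],[[0.002,-0.008,0],[0,0,0],-1],[[0.002,-0.010,0],[0,0,0],-1]]'
python3 -c "
from h import *
st()"
```

```text
193.7 [ 456.7 -105.2] rot 0.0
199 [ 456.7 -111.9] rot 0.093
204 [ 457.3 -118.1] rot 0.18
209 [ 458.5 -124.3] rot 0.267
214 [ 460.1 -130.3] rot 0.354
219 [ 462.3 -136.2] rot 0.442
224 [ 465.  -141.8] rot 0.529
229 [ 468.1 -147.3] rot 0.616
234 [ 471.8 -152.4] rot 0.703
238 [ 475.  -156.2] rot 0.773
241 [ 477.6 -159. ] rot 0.826
243 [ 479.4 -160.7] rot 0.86
245 [ 481.2 -162.4] rot 0.895
246 [ 482.2 -163.2] rot 0.913
248 [ 484.1 -164.8] rot 0.948
time: 3.33
tool_pos: [458.6, -105.9, 197.5]
tcp_rot: [-35.4, 89.8, -21.5]
ft_force: [0.6, -0.3, 0.4]
finger_gap: 0.2
3.33 pos [ 458.6 -105.9  197.5] rot [-35.4  89.8 -21.5] F [ 0.6 -0.3  0.4] T [-0.02  0.03 -0.01] gap 0.2 q [-19.2 -11.9 108.5  -0.   83.2 -33.1]
```

```bash
python3 -m jog '[[[0,-0.0067,-0.002],[0,0,0.093],-1],[[0.0006,-0.0129,-0.002],[0,0,0.18],-1],[[0.0018,-0.019,-0.002],[0,0,0.267],-1],[[0.0034,-0.0251,-0.002],[0,0,0.354],-1]]'
python3 -c "
from h import *
st()"
```

```text
time: 3.67
tool_pos: [461.5, -129.6, 195.1]
tcp_rot: [5.7, 89.9, 40.1]
ft_force: [-1.3, 8.1, 4.0]
finger_gap: -0.3
3.67 pos [ 461.5 -129.6  195.1] rot [ 5.7 89.9 40.1] F [-1.3  8.1  4. ] T [1.25 0.13 0.04] gap -0.3 q [-2.190e+01 -1.020e+01  1.073e+02  1.000e-01  8.280e+01 -5.640e+01]
```

```bash
python3 -m jog '[[[0.0022,-0.0059,0],[0,0,0.088],-1],[[0.0049,-0.0115,0],[0,0,0.175],-1],[[0.008,-0.017,0],[0,0,0.262],-1],[[0.0117,-0.0221,0],[0,0,0.349],-1]]'
python3 -c "
from h import *
s=st();print(jaw(s))"
python3 -m jog '[[[0.0016,-0.002,0],[0,0,0.035],-1],[[0.0032,-0.0038,0],[0,0,0.07],-1]]'
python3 -c "
from h import *
s=st();print(jaw(s))"
```

```text
time: 4.0
tool_pos: [473.0, -151.6, 194.9]
tcp_rot: [7.7, 89.9, 62.1]
ft_force: [-3.1, 8.7, 3.4]
finger_gap: -0.0
4.0 pos [ 473.  -151.6  194.9] rot [ 7.7 89.9 62.1] F [-3.1  8.7  3.4] T [1.22 0.49 0.03] gap -0.0 q [-2.380e+01 -7.300e+00  1.047e+02  1.000e-01  8.260e+01 -7.820e+01]
54.44346909639105
time: 4.17
tool_pos: [476.1, -155.6, 194.8]
tcp_rot: [11.5, 89.9, 69.8]
ft_force: [-3.5, 6.4, 4.4]
finger_gap: 0.3
4.17 pos [ 476.1 -155.6  194.8] rot [11.5 89.9 69.8] F [-3.5  6.4  4.4] T [1.07 0.59 0.06] gap 0.3 q [-2.400e+01 -6.600e+00  1.041e+02  1.000e-01  8.250e+01 -8.240e+01]
58.31217083646753
```

Pushing steadily at about 8 N. Single small rows from here to find the stop.

```bash
for i in 1; do python3 -m jog '[[[0.0016,-0.0017,0],[0,0,0.03],-1],[[0.0026,-0.0028,0],[0,0,0.052],-1]]'; done
python3 -c "
from h import *
s=st();print(jaw(s))"
python3 -m jog '[[[0.0009,-0.0009,0],[0,0,0.017],-1]]'
python3 -m jog '[[[0.0009,-0.0009,0],[0,0,0.017],-1]]'
python3 -c "
from h import *
s=st();print(jaw(s))"
```

```text
time: 4.33
tool_pos: [478.6, -158.3, 194.7]
tcp_rot: [14.0, 89.9, 75.2]
ft_force: [-3.6, 7.4, 3.7]
finger_gap: 0.1
4.33 pos [ 478.6 -158.3  194.7] rot [14.  89.9 75.2] F [-3.6  7.4  3.7] T [1.05 0.56 0.01] gap 0.1 q [-2.420e+01 -6.100e+00  1.036e+02  1.000e-01  8.250e+01 -8.550e+01]
61.27320747548204
time: 4.42
tool_pos: [479.4, -159.1, 194.7]
tcp_rot: [15.5, 89.9, 77.8]
ft_force: [-3.1, 5.4, 3.4]
finger_gap: 0.0
time: 4.5
tool_pos: [480.3, -159.9, 194.7]
tcp_rot: [15.9, 89.9, 79.1]
ft_force: [-3.9, 7.0, 3.4]
finger_gap: -0.2
4.5 pos [ 480.3 -159.9  194.7] rot [15.9 89.9 79.1] F [-3.9  7.   3.4] T [1.15 0.58 0.05] gap -0.2 q [-2.430e+01 -5.700e+00  1.033e+02  1.000e-01  8.250e+01 -8.750e+01]
63.181983005224424
```

```bash
for i in 1; do 
python3 -m jog '[[[0.0009,-0.0009,0],[0,0,0.017],-1]]'
python3 -m jog '[[[0.0009,-0.0008,0],[0,0,0.017],-1]]'
python3 -m jog '[[[0.0009,-0.0008,0],[0,0,0.012],-1]]'; done
python3 -c "
from h import *
s=st();print(jaw(s))"
```

```text
time: 4.58
tool_pos: [481.2, -160.8, 194.7]
tcp_rot: [16.6, 89.9, 80.7]
ft_force: [-3.8, 7.6, 2.7]
finger_gap: 0.2
time: 4.67
tool_pos: [482.0, -161.6, 194.6]
tcp_rot: [24.8, 89.9, 89.9]
ft_force: [-7.1, 7.7, 4.8]
finger_gap: 0.1
time: 4.75
tool_pos: [482.1, -161.9, 194.5]
tcp_rot: [59.5, 89.8, 125.3]
ft_force: [-13.4, 12.4, 10.7]
finger_gap: -0.3
4.75 pos [ 482.1 -161.9  194.5] rot [ 59.5  89.8 125.3] F [-13.4  12.4  10.7] T [1.93 2.08 0.04] gap -0.3 q [-2.440e+01 -5.200e+00  1.028e+02  1.000e-01  8.260e+01 -9.030e+01]
65.82822752782964
```

```bash
python3 -m jog '[[[-0.002,0.001,0],[0,0,0],-1],[[-0.009,0.004,0],[0,0,0],-1],[[-0.018,0.008,0.0],[0,0,0],-1],[[-0.02,0.009,0.03],[0,0,0],-1],[[-0.02,0.009,0.07],[0,0,0],-1]]'
python3 -m jog '[[[0.0,0.01,0.03],[0,0,0],-0.2],[[0.02,0.03,0.05],[0,0,0],-0.2],[[0.03,0.04,0.06],[0,0,0],-0.2],[[0.03,0.04,0.06],[0,0,0],-0.2]]'
python3 - <<'E'
from h import *
import cv2,pickle
s=st();print(jaw(s)); m=vision.camera_model("wrist"); im=vision.snapshot("wrist")
pickle.dump(m,open("w3.pkl","wb"))
cv2.imwrite("pics/w3.png",im[:,:,::-1])
a=im[50:350,170:570,::-1]; cv2.imwrite("pics/w3c.png",cv2.resize(a,None,fx=2,fy=2,interpolation=cv2.INTER_CUBIC))
E
```

```text
time: 5.17
tool_pos: [459.9, -153.1, 260.6]
tcp_rot: [90.8, 89.6, 156.5]
ft_force: [0.9, -0.1, -0.6]
finger_gap: 0.2
time: 5.5
tool_pos: [495.2, -113.2, 328.0]
tcp_rot: [-78.7, 89.6, -12.9]
ft_force: [-0.1, -0.1, -0.2]
finger_gap: 34.2
5.5 pos [ 495.2 -113.2  328. ] rot [-78.7  89.6 -12.9] F [-0.1 -0.1 -0.2] T [ 0.02 -0.03 -0.04] gap 34.2 q [-18.7  -8.4  91.9   0.   96.1 -84.5]
65.81576122733966
```

View pics/w3c.png

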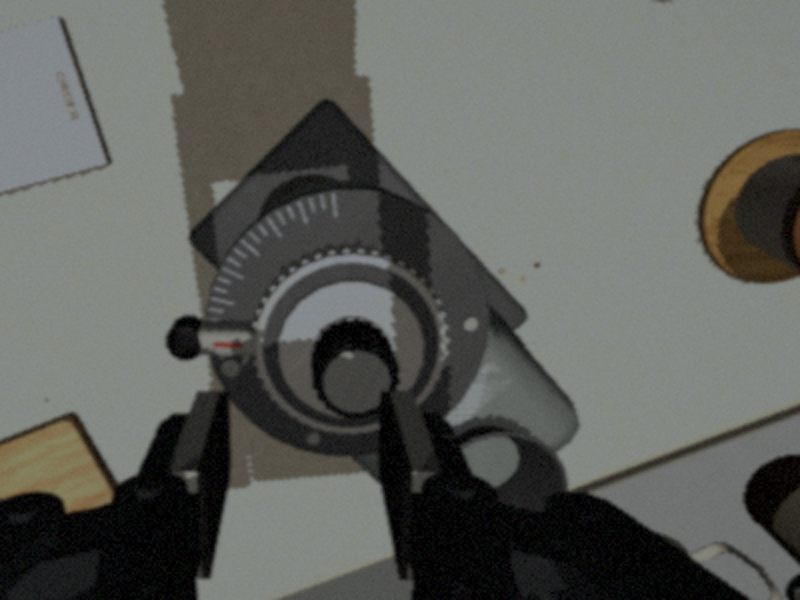

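The lever bar (cap at px 261.5,219) lies right beside the post (285.5,234). The knob top is at px (348.5,240.5).

```bash
python3 - <<'E'
from h import *
import pickle
m=pickle.load(open("w3.pkl","rb"))
k=atz(m,348.5,240.5,232); c=atz(m,261.5,219,196); p=atz(m,285.5,234,197);print(k,c,p)
for q in (c,p): d=(q-k)[:2]; print(np.hypot(*d).round(1),np.degrees(np.arctan2(d[1],d[0])).round(1)%360)
f=(c-k)[:2]; print(c[:2]-69*np.array([np.cos(np.radians(245.7)),np.sin(np.radians(245.7))]))
E
```

```text
[ 529.19621516 -107.34466131  232.        ] [ 497.64136581 -169.2823956   196.        ] [ 517.53816364 -156.77697417  197.        ]
69.5 243.0
50.8 256.7
[ 526.03585655 -106.39556951]
```

```bash
python3 - <<'E'
from h import *
import cv2,pickle
a=cv2.imread("pics/w3.png")[195:255,250:330]
a=cv2.convertScaleAbs(a,alpha=1.6)
cv2.imwrite("pics/w3d.png",cv2.resize(a,None,fx=10,fy=10,interpolation=cv2.INTER_CUBIC))
m=pickle.load(open("w3.pkl","rb"))
A=np.array([529,-107.4])
for ang in (243,245.5):
  t=np.radians(ang);u=np.array([np.cos(t),np.sin(t)]);n=np.array([-u[1],u[0]])
  for rr in (45,58):
    for w in (-6,6): print(ang,rr,w,((proj(m,[*(A+rr*u+w*n),196])-[250,195])*10).round())
for ang in (256,257,258):
  t=np.radians(ang);u=np.array([np.cos(t),np.sin(t)]); print(ang,((proj(m,[*(A+51*u),197])-[250,195])*10).round(),((proj(m,[*(A+51*u),178])-[250,195])*10).round())
E
```

```text
243 45 -6 [411. 183.]
243 45 6 [408. 319.]
243 58 -6 [253. 176.]
243 58 6 [252. 312.]
245.5 45 -6 [408. 206.]
245.5 45 6 [411. 341.]
245.5 58 -6 [250. 205.]
245.5 58 6 [255. 340.]
256 [349. 382.] [371. 298.]
257 [352. 391.] [373. 308.]
258 [354. 401.] [376. 317.]
```

View pics/w3d.png

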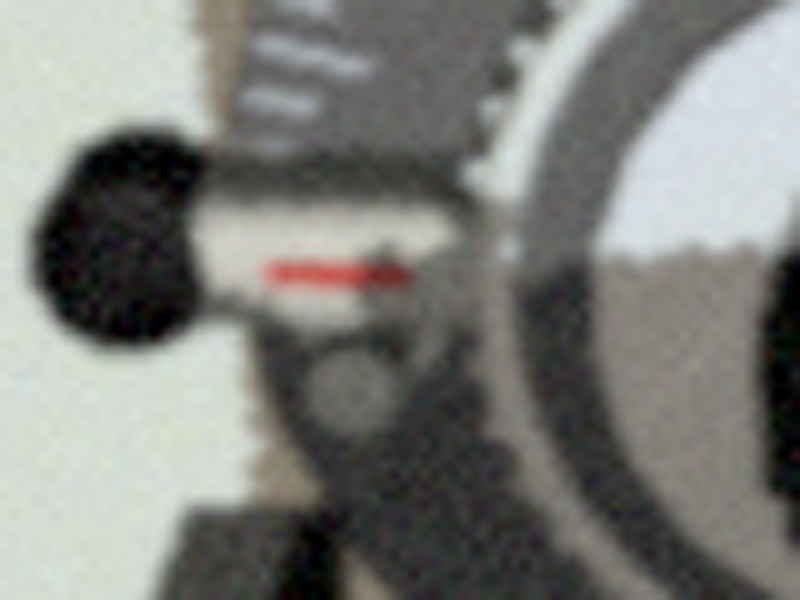

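```bash
python3 -m jog '[[[0.033,0.0055,0],[0,0,0],0.4],[[0.033,0.0055,-0.03],[0,0,0],0.4],[[0.033,0.0055,-0.05],[0,0,0],0.4],[[0.033,0.0055,-0.06],[0,0,0],0.4],[[0.033,0.0055,-0.06],[0,0,0],0.4]]'
python3 - <<'E'
from h import *
import cv2,pickle
s=st();print(jaw(s)); m=vision.camera_model("wrist"); im=vision.snapshot("wrist"); st()
cv2.imwrite("pics/w4.png",im[:,:,::-1])
print(proj(m,[529,-107.4,232]))
E
```

```text
time: 5.97
tool_pos: [523.4, -108.8, 259.5]
tcp_rot: [100.1, 89.6, 165.8]
ft_force: [-0.7, 0.9, -0.1]
finger_gap: 59.7
5.97 pos [ 523.4 -108.8  259.5] rot [100.1  89.6 165.8] F [-0.7  0.9 -0.1] T [-0.03 -0.02 -0.02] gap 59.7 q [-17.2  -2.8  93.7  -0.   89.5 -82.9]
65.69086436337234
6.02 pos [ 524.3 -109.   261.8] rot [101.1  89.8 166.8] F [-0.1  0.2  0.8] T [-0.01  0.03 -0.  ] gap 59.7 q [-17.2  -2.8  93.5  -0.   89.5 -82.9]
[329.42791465 252.55826399]
```

View pics/w4.png

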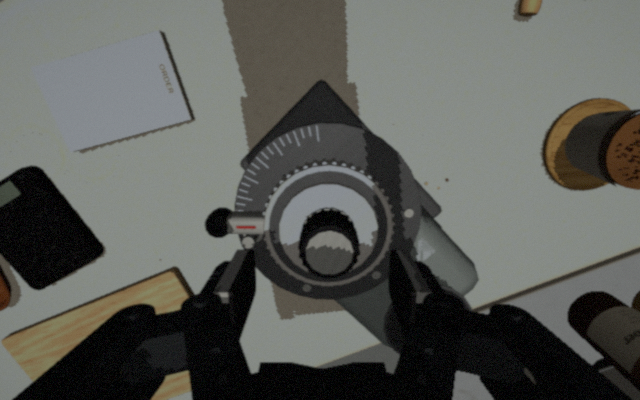

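```bash
python3 -m jog '[[[0.005,0.0015,0],[0,0,0],0.4],[[0.005,0.0015,-0.02],[0,0,0],0.4],[[0.005,0.0015,-0.035],[0,0,0],0.4],[[0.005,0.0015,-0.044],[0,0,0],0.4],[[0.005,0.0015,-0.044],[0,0,0],0.4]]'
python3 -c "
from h import *
st()
st()"
```

```text
time: 6.43
tool_pos: [530.3, -107.2, 218.5]
tcp_rot: [97.5, 89.9, 163.2]
ft_force: [-1.0, 0.3, -0.9]
finger_gap: 59.5
6.43 pos [ 530.3 -107.2  218.5] rot [ 97.5  89.9 163.2] F [-1.   0.3 -0.9] T [ 0.03  0.02 -0.  ] gap 59.5 q [-16.9  -1.   96.2  -0.   84.8 -82.6]
6.43 pos [ 530.3 -107.2  218.5] rot [ 97.5  89.9 163.2] F [-1.   0.3 -0.9] T [ 0.03  0.02 -0.  ] gap 59.5 q [-16.9  -1.   96.2  -0.   84.8 -82.6]
```

```bash
python3 -m jog '[[[0,0,-0.001],[0,0,0],0.0],[[0,0,-0.001],[0,0,0],-0.15],[[0,0,-0.001],[0,0,0],-0.2]]' 25
python3 -m jog '[[[0,0,0],[0,0,0],-1],[[0,0,0],[0,0,0],-1],[[0,0,0],[0,0,0],-1]]' 25
python3 -c "
from h import *
s=st();print(jaw(s))"
```

```text
time: 6.68
tool_pos: [531.5, -107.5, 219.9]
tcp_rot: [-82.9, 89.9, -17.2]
ft_force: [-0.3, 0.4, 0.2]
finger_gap: 34.1
time: 6.93
tool_pos: [531.3, -108.2, 220.1]
tcp_rot: [-111.4, 89.9, -45.7]
ft_force: [-3.2, -3.4, 5.5]
finger_gap: 30.2
6.93 pos [ 531.3 -108.2  220.1] rot [-111.4   89.9  -45.7] F [-3.2 -3.4  5.5] T [-0.61  0.6   0.12] gap 30.2 q [-16.9  -1.1  96.1  -0.1  84.8 -82.6]
65.69537744528346
```

```bash
python3 -m jog '[[[-0.0002,-0.0004,0],[0,0,0],-1],[[-0.0002,-0.0004,0],[0,0,0],-1]]' 45
python3 -c "
from h import *
s=st();print(jaw(s))"
for i in 1 2 3; do python3 -m jog '[[[0,0,0],[0,0,-0.035],-1]]' >/dev/null; python3 -c "
from h import *
s=st();print(jaw(s))"; done
```

```text
time: 7.1
tool_pos: [531.2, -108.2, 220.2]
tcp_rot: [-93.1, 89.9, -27.4]
ft_force: [-2.9, -2.2, 6.3]
finger_gap: 29.4
7.1 pos [ 531.2 -108.2  220.2] rot [-93.1  89.9 -27.4] F [-2.9 -2.2  6.3] T [-0.27  0.48 -0.02] gap 29.4 q [-16.9  -1.1  96.1  -0.   84.8 -82.6]
65.70106404322229
7.18 pos [ 531.2 -108.3  220.2] rot [-96.   89.8 -32.3] F [-2.9 -2.3  7. ] T [-0.39  0.53  0.04] gap 29.5 q [-16.9  -1.1  96.1  -0.   84.8 -80.6]
63.72806837897055
7.27 pos [ 531.2 -108.4  220.2] rot [-98.   89.9 -36.4] F [-3.5 -3.1  6.5] T [-0.49  0.55  0.06] gap 29.2 q [-16.9  -1.1  96.1  -0.   84.8 -78.5]
61.60429159257016
7.35 pos [ 531.1 -108.5  220.2] rot [-100.5   89.9  -40.9] F [-3.6 -3.   6.8] T [-0.56  0.57  0.06] gap 29.2 q [-16.9  -1.1  96.1  -0.1  84.8 -76.5]
59.58368482838373
```

```bash
cat > q.py <<'E'
from h import *
s=r.sense(); print(round(s['time'],2),'jaw',round(jaw(s),2),'F',s['ft_force'].round(1),'T',s['wrist_torque'].round(3),'p',s['tool_pos'].round(1),'gap',round(s['finger_gap'],1))
E
python3 -m jog '[[[0,0,0],[0,0,-0.035],-1]]' >/dev/null; python3 q.py
python3 -m jog '[[[0,0,0],[0,0,-0.035],-1]]' >/dev/null; python3 q.py
python3 -m jog '[[[0,0,0],[0,0,-0.035],-1]]' >/dev/null; python3 q.py
```

```text
7.43 jaw 57.58 F [-3.8 -4.   7.1] T [-0.692  0.634  0.079] p [ 531.1 -108.5  220.2] gap 29.7
7.52 jaw 55.57 F [-3.8 -3.8  7.4] T [-0.672  0.721  0.014] p [ 531.  -108.6  220.2] gap 29.2
7.6 jaw 53.56 F [-4.9 -5.1  6.6] T [-0.672  0.759  0.061] p [ 531.  -108.7  220.2] gap 29.4
```

```bash

python3 -m jog '[[[0,0,0],[0,0,-0.035],-1]]' >/dev/null; python3 q.py
python3 -m jog '[[[0,0,0],[0,0,-0.035],-1]]' >/dev/null; python3 q.py
python3 -m jog '[[[0,0,0],[0,0,-0.035],-1]]' >/dev/null; python3 q.py
```

```text
7.68 jaw 51.55 F [-4.1 -4.1  8.1] T [-0.718  0.838  0.028] p [ 530.9 -108.8  220.2] gap 29.4
7.77 jaw 49.54 F [-5.2 -3.5  6.9] T [-0.806  0.824 -0.02 ] p [ 530.9 -108.8  220.2] gap 29.4
7.85 jaw 47.54 F [-5.9 -4.1  7.8] T [-0.814  0.968  0.069] p [ 530.8 -108.9  220.2] gap 29.3
```

```bash

python3 -m jog '[[[-0.0004,-0.0003,0],[0,0,-0.035],-1]]' >/dev/null; python3 q.py
python3 -m jog '[[[-0.0004,-0.0003,0],[0,0,-0.035],-1]]' >/dev/null; python3 q.py
python3 -m jog '[[[-0.0003,-0.0002,0],[0,0,-0.035],-1]]' >/dev/null; python3 q.py
```

```text
7.93 jaw 45.53 F [-1.7 -3.9  6.2] T [-0.486  0.407  0.003] p [ 530.7 -109.   220.2] gap 29.7
8.02 jaw 43.54 F [-0.8 -2.6  6.6] T [-0.43   0.161  0.017] p [ 530.5 -109.1  220.2] gap 29.5
8.1 jaw 41.55 F [ 0.1 -2.4  5.3] T [-0.371 -0.013  0.396] p [ 530.4 -109.2  220.2] gap 29.4
```

```bash

python3 -m jog '[[[-0.0002,0,0],[0,0,-0.035],-1]]' >/dev/null; python3 q.py
python3 -m jog '[[[-0.0002,0,0],[0,0,-0.035],-1]]' >/dev/null; python3 q.py
python3 -m jog '[[[-0.0002,0,0],[0,0,-0.035],-1]]' >/dev/null; python3 q.py
```

```text
8.18 jaw 39.55 F [ 0.5 -3.1  4.5] T [-0.515  0.02   0.412] p [ 530.4 -109.2  220.3] gap 29.9
8.27 jaw 37.55 F [ 0.8 -3.6  3.9] T [-0.562 -0.076  0.386] p [ 530.3 -109.3  220.3] gap 29.6
8.35 jaw 35.55 F [ 0.7 -4.3  4.3] T [-0.616 -0.22   0.396] p [ 530.1 -109.3  220.3] gap 29.5
```

```bash
python3 - <<'E'
from h import *
import cv2,pickle
s=st();print(jaw(s)); m=vision.camera_model("wrist"); im=vision.snapshot("wrist")
pickle.dump(m,open("w5.pkl","wb"))
cv2.imwrite("pics/w5.png",im[:,:,::-1])
st()
tm=vision.snapshot("top"); st()
cv2.imwrite("pics/t5.png",tm[:,:,::-1])
E
```

```text
8.35 pos [ 530.1 -109.3  220.3] rot [-63.4  89.8 -27.8] F [ 0.7 -4.3  4.3] T [-0.62 -0.22  0.4 ] gap 29.5 q [-17.1  -1.3  96.4  -0.   84.7 -52.6]
35.54513997924937
8.4 pos [ 530.1 -109.4  220.2] rot [-63.7  89.8 -28.3] F [ 1.9 -5.1  4.4] T [-0.66 -0.25  0.3 ] gap 29.4 q [-17.1  -1.3  96.4  -0.   84.7 -52.4]
8.45 pos [ 530.1 -109.3  220.2] rot [-63.2  89.8 -27.6] F [ 1.9 -4.   6.1] T [-0.67 -0.29  0.14] gap 29.5 q [-17.1  -1.3  96.4  -0.   84.7 -52.6]
```

View pics/w5.png

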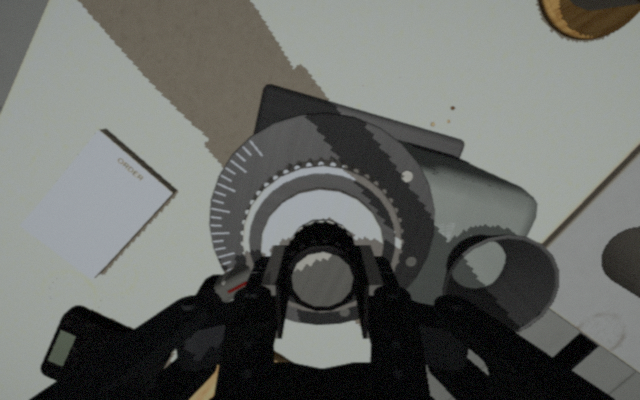

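```bash
python3 - <<'E'
from h import *
import cv2,pickle
a=cv2.imread("pics/w5.png")[230:310,200:320]
cv2.imwrite("pics/w5d.png",cv2.resize(cv2.convertScaleAbs(a,alpha=1.6),None,fx=6,fy=6,interpolation=cv2.INTER_CUBIC))
for n,f in (("w3","w3"),("w5","w5")):
    im=cv2.imread(f"pics/{n}.png").astype(int); m=pickle.load(open(f"{f}.pkl","rb"))
    mask=(im[:,:,2]-np.maximum(im[:,:,0],im[:,:,1])>45)
    x0,y0=proj(m,[505,-157,196]); yy,xx=np.nonzero(mask); k=np.hypot(xx-x0,yy-y0)<25
    xx,yy=xx[k],yy[k]; print(n,len(xx),xx.mean(),yy.mean())
    P=np.array([atz(m,x,y,196)[:2] for x,y in zip(xx,yy)]); c=P.mean(0); d=c-[529,-107.4]
    print(c,np.hypot(*d),np.degrees(np.arctan2(d[1],d[0]))%360)
    w,v=np.linalg.eigh(np.cov(P.T)); print('dir',np.degrees(np.arctan2(v[1,1],v[0,1]))%180)
E
```

```text
w3 11 282.0 222.0
[ 507.00048404 -154.97542242] 52.41564195181007 245.18354318464924
dir 65.7434601631304
w5 39 237.10256410256412 286.97435897435895
[ 507.36931834 -153.92411532] 51.3067217415422 245.06464253224212
dir 65.49890368429925
```

View pics/w5d.png

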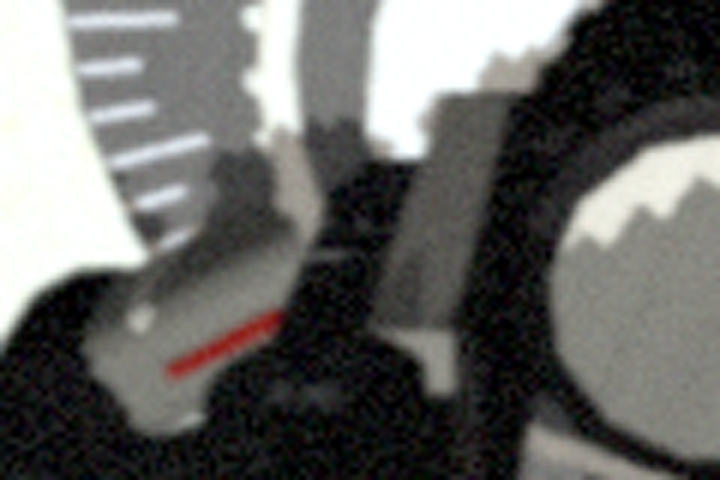

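```bash

python3 -m jog '[[[0,-0.0003,0],[0,0,-0.028],-1]]' >/dev/null; python3 q.py
python3 -m jog '[[[0,-0.0003,0],[0,0,-0.028],-1]]' >/dev/null; python3 q.py
```

```text
8.53 jaw 34.12 F [ 1.2 -2.8  5.7] T [-0.432 -0.131  0.36 ] p [ 530.1 -109.4  220.2] gap 29.2
8.62 jaw 32.44 F [ 0.2 -2.3  6.5] T [-0.252 -0.083  0.378] p [ 530.  -109.5  220.2] gap 29.5
```

```bash
python3 - <<'E'
from h import *
import cv2,pickle
s=st();print(jaw(s)); m=vision.camera_model("wrist"); im=vision.snapshot("wrist")
pickle.dump(m,open("w6.pkl","wb"))
cv2.imwrite("pics/w6.png",im[:,:,::-1])
s=st()
A=cv2.imread("pics/w5.png")[210:320,270:375];B=cv2.imread("pics/w6.png")[210:320,270:375]
C=np.hstack([A,B]); C=cv2.convertScaleAbs(C,alpha=3)
cv2.imwrite("pics/cmp.png",cv2.resize(C,None,fx=3.8,fy=3.8,interpolation=cv2.INTER_CUBIC))
im=cv2.imread("pics/w6.png").astype(int)
mask=(im[:,:,2]-np.maximum(im[:,:,0],im[:,:,1])>45)
x0,y0=proj(m,[505,-157,196]); yy,xx=np.nonzero(mask); k=np.hypot(xx-x0,yy-y0)<25
xx,yy=xx[k],yy[k]; P=np.array([atz(m,x,y,196)[:2] for x,y in zip(xx,yy)]); c=P.mean(0); d=c-[529,-107.4]
print(c,np.hypot(*d),np.degrees(np.arctan2(d[1],d[0]))%360)
w,v=np.linalg.eigh(np.cov(P.T)); print('dir',np.degrees(np.arctan2(v[1,1],v[0,1]))%180)
E
```

```text
8.62 pos [ 530.  -109.5  220.2] rot [-51.3  89.8 -18.8] F [ 0.2 -2.3  6.5] T [-0.25 -0.08  0.38] gap 29.5 q [-17.1  -1.3  96.3  -0.   84.7 -49.5]
32.44428786668095
8.67 pos [ 530.  -109.5  220.2] rot [-51.   89.8 -18.6] F [ 0.6 -2.8  6.4] T [-0.35 -0.12  0.32] gap 29.0 q [-17.1  -1.3  96.3  -0.   84.7 -49.4]
[ 505.28448204 -158.4927548 ] 56.32845981269592 245.1008757456498
dir 105.83148167964941
```

View pics/cmp.png

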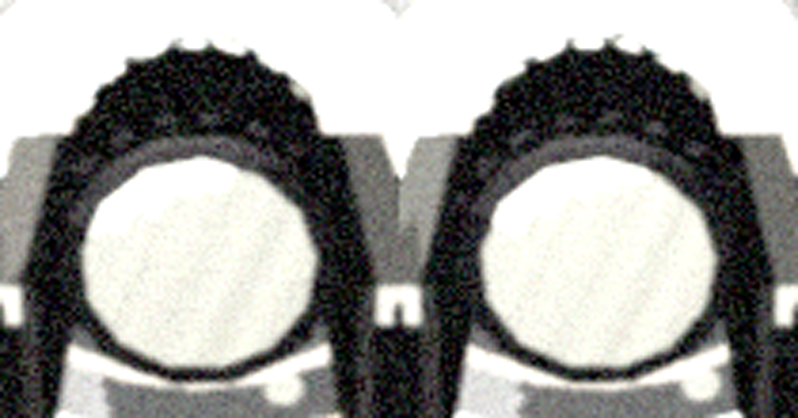

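Flutes sit identically between the jaws in both pictures, so the knob has not slipped, and the lever is still at 245.1°. Releasing.

```bash

python3 -m jog '[[[0,0,0],[0,0,0],-0.2],[[0,0,0],[0,0,0],0.2],[[0,0,0],[0,0,0],0.4],[[0,0,0],[0,0,0],0.4]]'; python3 q.py
python3 -m jog '[[[0,0,0.01],[0,0,0],0.4],[[0,0,0.03],[0,0,0],0.4],[[0,0,0.06],[0,0,0],0.4],[[-0.01,0,0.09],[0,0,0],0.4],[[-0.03,0,0.12],[0,0,0],0.4]]'
python3 - <<'E'
from h import *
import cv2,pickle
s=st();print(jaw(s)); m=vision.camera_model("wrist"); im=vision.snapshot("wrist")
pickle.dump(m,open("w7.pkl","wb"))
cv2.imwrite("pics/w7.png",im[:,:,::-1])
cv2.imwrite("pics/t7.png",vision.snapshot("top")[:,:,::-1])
im=cv2.imread("pics/w7.png").astype(int)
mask=(im[:,:,2]-np.maximum(im[:,:,0],im[:,:,1])>35)
x0,y0=proj(m,[507,-155,196]); yy,xx=np.nonzero(mask); k=np.hypot(xx-x0,yy-y0)<15
xx,yy=xx[k],yy[k]; P=np.array([atz(m,x,y,196)[:2] for x,y in zip(xx,yy)]); c=P.mean(0); d=c-[529,-107.4]
print(len(xx),c,np.hypot(*d),np.degrees(np.arctan2(d[1],d[0]))%360)
E
```

```text
time: 9.0
tool_pos: [528.6, -108.8, 217.9]
tcp_rot: [117.8, 89.9, 150.2]
ft_force: [-0.4, 0.1, 0.2]
finger_gap: 60.1
9.0 jaw 32.46 F [-0.4  0.1  0.2] T [ 0.    -0.041 -0.018] p [ 528.6 -108.8  217.9] gap 60.1
time: 9.42
tool_pos: [499.1, -108.8, 339.7]
tcp_rot: [101.6, 90.0, 134.1]
ft_force: [0.6, -0.5, -0.3]
finger_gap: 60.0
9.42 pos [ 499.1 -108.8  339.7] rot [101.6  90.  134.1] F [ 0.6 -0.5 -0.3] T [ 0.01 -0.01 -0.02] gap 60.0 q [-18.1  -7.5  89.9   0.   97.7 -50.5]
32.47421417561311
9 [ 507.36024017 -154.19232743] 51.553866123125935 245.18116501274736
```

View pics/w7.png

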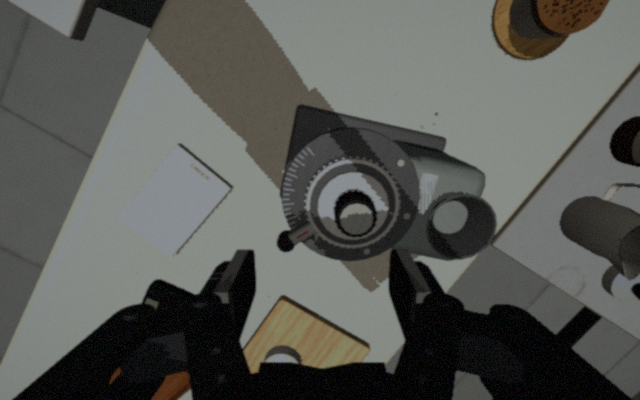

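View pics/t7.png

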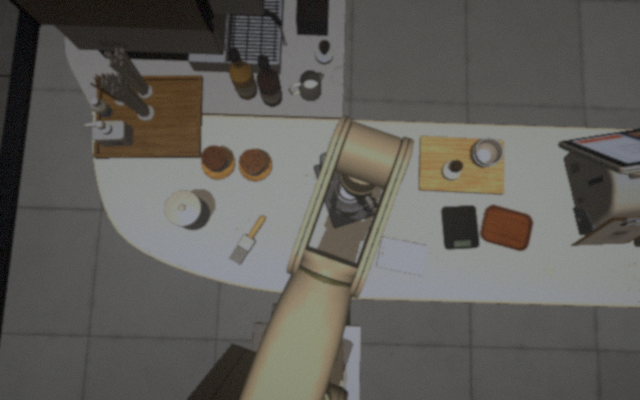

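The lever is on its post at 245.2° (cap at px 286,241 in the wrist view). The other items are where they were, and the gripper is clear.

```bash
python3 -c "
from bench import order
print(order.hand_in())"
```

```text
the job is handed in; nothing more can be done
None
```

The grinder's zero point is set, and I handed the job in at about 9.5 s of the 69 s allowed.

- **Collar:** I pushed the lever anticlockwise about 50° with the shut fingers. At the stop post the push rose from about 8 N to about 17 N and the lever moved no further. After letting go, the wrist picture showed the lever bar against the post.
- **Fine knob:** It turned freely (about 0.04 N m) for about 23°. The burrs then touched, shown by a jump to about 0.4 N m. I turned it 10° more, judged by the arm's joint readings (±1° on where contact began), and opened the fingers.

**Last checks:**
- **Collar stayed put:** The lever angle was 245.2° before the knob was turned, 245.1° during it and 245.2° after release.
- **Knob grip:** Pictures at about 7° and 10° past contact showed the knob not slipping in the jaws. No picture covers the earlier part of the turn.
- **Surroundings:** The tool force was zero after release. The other items looked unmoved, but the arm hid the dosing cup in the last top picture, so I did not check it.

**Two disagreements:**
- **Torque:** After contact it stayed near 0.36–0.41 N m instead of climbing clearly from 0.30 to 0.40. That is at the edge of the sensor noise, and below the 0.46 N m that would drag the collar.
- **Lever and post gap:** Distances measured in the picture suggested a gap of up to 1 mm. I put this down to image blur, because the push force showed a solid stop.

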